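Press the slurry-covered vase down on the sprung rinse cradle

ROBOT

A 7-joint arm with a two-finger parallel gripper is mounted at the origin on the work surface. World frame = base frame: x ahead of the robot, y to its left, z up, the work surface at z = 0. Lengths are in mm, angles in rad, forces in N, time in s.
With the tool pointing down it reaches from about 425 to 950 mm from the base axis. Payload 16.7 kg.
Tool frame: the origin (TCP) lies midway between the tips of the shut fingers; the grasp point (between the pads) lies 19 mm behind it; z points along the fingers, y is the direction in which the jaws open and shut (so a half turn about z gives the same grasp; the last joint's range is limited). The gripper opens to 94 mm and grips with 3 to 60 N. Pads are 16 mm wide; open, the fingers measure 119 mm over their backs; the gripper's body (75 mm by 177 mm) begins 78 mm behind the grasp point.
Start: joints at [-1.458, 0.426, 0.074, 1.606, -0.034, 1.111, -0.067], TCP at [174.709, 651.959, 205.467] pointing down, gripper open.
Joint ranges: [-2.85, 2.85], [-0.5, 2.14], [-1.23, 1.37], [0.21, 2.46], [-1.02, 4.16], [0.16, 2.05], [-2.73, 2.73]. Speed limits (rad/s): [1.89, 1.89, 2.39, 2.39, 3.01, 3.01, 3.01].

INTERFACE

Orientations are given as a 3x3 rotation matrix whose columns are the frame's x, y, z axes.
In Python, from plant import ctrl, cams gives the robot as it stands. The module is installed in compiled form; this text tells all that it offers.
- The arm moves only by the tool step_arm, never from a script. Its argument "steps" is a list of rows, each a list of 5 numbers: the shift along the tool's x, y, z in mm, then the turn about the tool's z in rad, then the finger opening in mm, from 0 to 94. A call has 1 to 10 rows; each row shifts and turns the commanded pose from where the row before left it, along the tool's axes as they then stand; what a row does not reach is not made up. A row lasts 1/8 s, in which the tool goes at most 62.5 mm and 10.7 degrees, less where a joint would pass 70% of its speed; a pose out of reach is approached as far as the arm can. A call is refused whole if a number of a shift passes 62.5 or a number of a turn 0.188, either way. A call with a gripper value outside its range is refused whole. The fingers move at their own pace and stop on an object; "squeeze" is the grip in N (left out, the last holds). Time passes only in rows, so rows that do not move let the fingers close. It gives the time, the measured TCP pose, the force and the opening at its end, in the units of the state.
- ctrl.get_state(): the state, without advancing time (a new reading comes with each control period).
- cams.capture(name): name is "side" or "top" or "wrist"; returns the picture (400x640x3 uint8, red, green, blue); there is no depth.
- cams.camera_params(name): a dict with "intrinsics" (3x3 intrinsics, pixels), "k1" (the pictures are not rectified: a ray, as slopes to the right and down, at radius r is drawn at 1 + k1 r^2 times it, then the intrinsics apply), "camera_from_world" (4x4, takes a point from world to camera coordinates); the wrist camera has in their place "mount" (4x4, takes a point from camera to tool coordinates, whose origin is the TCP and whose axes are the flange's). Camera axes: x right, y up, looking along -z (the intrinsics and any distortion apply to the point x, -y, -z); pixel columns grow to the right and rows downward; lengths in mm; the calibration is good to about 2 mm. A picture is of the moment at which its call begins: read the wrist's pose just before it. camera_params takes no time and is no camera call.
- ctrl.sign_off(): hands the job in, once; it reports no verdict.
The state is a dict: "t": time; "qpos": joint angles; "dq": joint speeds; "effort": joint torques, N m; "ee_pos": TCP position; "tool_rot": TCP orientation; "ft_force": force on the tool from outside, world axes, zero at the start; "moment": the same for the moment, N m; "width": opening from 0.0 (shut) to 1.0 (fully open).
Only numpy, scipy, OpenCV 4.12 (cv2) and the standard library are available. Lean on these libraries where they do the work, as an engineer would, in place of code of your own. Each camera call takes 0.05 s, during which the arm holds its last target.

TASK

Take the dull grey vase gently by its neck (it is thin-walled, so only a light grip and no hard knocks), lift it out of its cork stand and seat it upright, round belly down, in the orange sprung ring of the rinse station. Then press the vase smoothly down so that the ring sinks most of the way into its travel and opens the rinse valve, and finish while still holding the vase pressed down there: do not let go or let the ring rise. Press through the vase, not on the ring itself, and leave the copper vase, the brush, the beaker and the rubbing stone alone.

Things in the scene. Friction and masses are not known exactly. Their poses are not given: they have to be found in the camera images.
- vase_grey: the vase to rinse: dull dark grey with pale patches. Belly a 66 mm ball; neck 24 mm across from 65 to 104 mm height; lip 32 mm across up to 110 mm (top). Origin at the bottom of the ball, z up the neck. 0.22 to 0.35 kg, loose, bottom-heavy so it stands upright in a ring. Grip it with 20 to 40 N per finger; 75 N dents it, as does ramming it into the ring or its stop (15 N of push is plenty)
- vase_copper: an identical vase, already clean: bright copper with a brass lip, same sizes and origin. Leave it alone. The two vases stand in the two cork stands, either way round
- rinser: rinse station, fixed: aluminium drip tray 170 x 150 mm with a 14 mm rim, on it a blue plinth 100 mm across whose top is at 36 mm. Origin at the centre of the tray's underside, z up; the ring sits on the same vertical axis, above the plinth. A brass inlet stub sticks out at its +x side
- cradle_top (a point): centre of the upper face of the orange sprung ring, z up. It moves with the ring: 72 mm above the table when the ring is up, 48 mm at the bottom stop. The ring is 84 mm outside, 44 mm hole, 10 mm thick; a vase seated in it has its origin 8 to 9 mm below this point
- cradle (a joint): how far the ring is pressed down, in m: 0 = up, 0.024 = bottom stop; a vertical slide on a spring. It takes 5 N to start it moving (the vase's weight alone does not), and 0.4 N more for each mm, about 14 N at the bottom. The rinse valve is open beyond 0.015
- stand_a: cork ring stand, fixed, 72 mm across, 14 mm high, 44 mm hole, origin at the centre of its underside. A vase in it has its origin about 5 mm above the table
- stand_b: second cork ring stand, the same as the first
- brush: brush lying on the table, 170 mm long, leave alone
- beaker: blue ceramic beaker, 72 mm across, 85 mm high, leave alone. Origin at the centre of its underside
- rubstone: red-brown rubbing stone 90 x 35 x 20 mm, leave alone. Origin at the centre of its underside
There are look-alikes about, which are no part of the job. There is more than one size of the rinser; the job needs the smallest. What is shaped like the vase_grey but turquoise is not meant.

How it is judged (in metres and radians):
On the way, in this order (a step that is already met when the one before it is completed fails the run):
1. the grey vase is held by the robot, lifted clear of its stand (height (world z) of vase_grey above 0.03 m and contact force between vase_grey and stand_a below 0.1 N and contact force between vase_grey and rinser below 0.1 N and contact force between any of the fingers, the arm and vase_grey above 2 N), for 0.2 s.
2. the grey vase sits upright in the sprung ring (horizontal distance between vase_grey and cradle_top below 0.007 m and z of vase_grey in the frame of cradle_top between -0.014 and -0.004 m and angle between vase_grey's own z axis and vertical below 0.2 rad and contact force between vase_grey and rinser above 0.5 N), for 0.1 s.
At the end, for the whole second after the job is handed in: Fingers still grip (over 15 N in all) the grey vase, seated in the ring (axes within 7 mm, origin 4-14 mm below ring top, tilt under 0.2 rad), ring pressed more than 15 mm of its 24, over 5 N on it through the vase, under 20 mm/s, robot not touching the rinse station (horizontal distance between vase_grey and cradle_top below 0.007 m and z of vase_grey in the frame of cradle_top between -0.014 and -0.004 m and angle between vase_grey's own z axis and vertical below 0.2 rad and value of joint cradle above 0.015 m and contact force between vase_grey and rinser above 5 N and contact force between the fingers and vase_grey above 15 N and contact force between each of the arm, the fingers and rinser below 0.5 N and linear speed of vase_grey below 0.02 m/s); the arm keeps its last pose, push and grip.
It fails at once if the grey vase squeezed harder than 150 N in all (both fingers together) (contact force between the fingers and vase_grey above 150 N).
It fails at once if the grey vase knocked or rammed into the rinse station with more than 70 N in all (contact force between vase_grey and rinser above 70 N).
It fails at once if the robot presses on the rinse station itself (contact force between any of the arm, the fingers and rinser above 5 N).
It fails at once if a bystander moved more than 25 mm (distance of any of vase_copper, brush, beaker, rubstone from where it was at the start of the episode above 0.025 m).
It fails at once if the copper vase or the beaker tipped (angle between any of vase_copper, beaker's own z axis and vertical above 0.4 rad).
It also fails if it takes over 42 s, if anything falls off the work surface, if the arm or the gripper's body presses on something with over 40 N, if the wrist force passes 120 N, or if a joint passes its speed limit or range.

## Working session

There is one attempt and no reset: what is moved stays moved. The work goes in short steps, Python scripts to look and compute and a tool call to move; the robot and the scene stay as the last step left them, time stands still between calls to the robot, and variables do not carry over. Pictures are saved under pics/ and viewed, and the job is handed in when it is done.

Besides the shell and the picture viewer there is one more tool, called after ">>>" as name([rows], argument=value, ...), one row to a line, values as JSON. step_arm: Moves the arm, as the interface text tells. Its arguments: {"type":"object","properties":{"steps":{"type":"array","items":{"type":"array","items":{"type":"number"}}},"squeeze":{"type":"number"}},"required":["steps"]}

```bash
mkdir -p pics
python3 - <<'E'
from plant import ctrl,cams
import cv2,numpy as np
np.set_printoptions(precision=4,suppress=True)
s=ctrl.get_state(); print(s)
for n in ["side","top","wrist"]:
    cv2.imwrite(f"pics/{n}0.png",cams.capture(n)[:,:,::-1]); print(n,cams.camera_params(n))
E
```

```text
{'t': 0.0, 'qpos': array([-1.4585,  0.4267,  0.0739,  1.6066, -0.0341,  1.1108, -0.0671]), 'dq': array([-0.0007,  0.0003, -0.0005, -0.0011,  0.0017, -0.0013,  0.0014]), 'effort': array([  0.0003, -93.5818,   3.667 , -45.4191,  -0.0487,   0.0202,
         0.0001]), 'ee_pos': array([174.6047, 651.5724, 204.7882]), 'tool_rot': array([[-0.9659,  0.2589, -0.0003],
       [ 0.2589,  0.9659, -0.0013],
       [-0.0001, -0.0013, -1.    ]]), 'ft_force': array([ 0.3067, -0.0569, -0.3353]), 'moment': array([-0.0306,  0.0088,  0.0142]), 'width': 1.0051134029786701}
side {'intrinsics': array([[367.7686,   0.    , 318.77  ],
       [  0.    , 367.7686, 196.0442],
       [  0.    ,   0.    ,   1.    ]]), 'k1': -0.010218426420157828, 'camera_from_world': array([[  -0.8028,   -0.5962,    0.0054,  353.7082],
       [   0.327 ,   -0.4327,    0.8401, -225.1504],
       [  -0.4985,    0.6762,    0.5424, -624.9476],
       [   0.    ,    0.    ,    0.    ,    1.    ]])}
top {'intrinsics': array([[420.5199,   0.    , 320.1409],
       [  0.    , 420.5199, 199.6814],
       [  0.    ,   0.    ,   1.    ]]), 'k1': 0.016401603422741818, 'camera_from_world': array([[   -0.0056,    -0.9998,     0.0176,   -39.1747],
       [    0.9955,    -0.0039,     0.0942,  -501.3305],
       [   -0.0941,     0.018 ,     0.9954, -1094.308 ],
       [    0.    ,     0.    ,     0.    ,     1.    ]])}
wrist {'intrinsics': array([[332.6513,   0.    , 323.3556],
       [  0.    , 332.6513, 197.838 ],
       [  0.    ,   0.    ,   1.    ]]), 'k1': 0.012685657606807895, 'mount': array([[  -0.0003,    0.9617,    0.2742,   79.977 ],
       [   1.    ,   -0.0001,    0.0013,   -0.5596],
       [   0.0013,    0.2742,   -0.9617, -178.2549],
       [   0.    ,    0.    ,    0.    ,    1.    ]])}
```

View pics/side0.png

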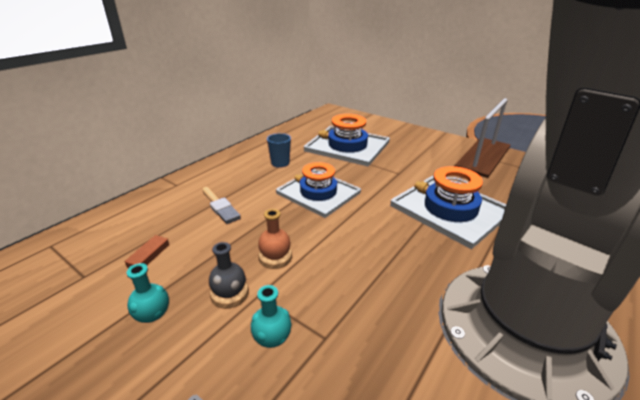

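View pics/top0.png

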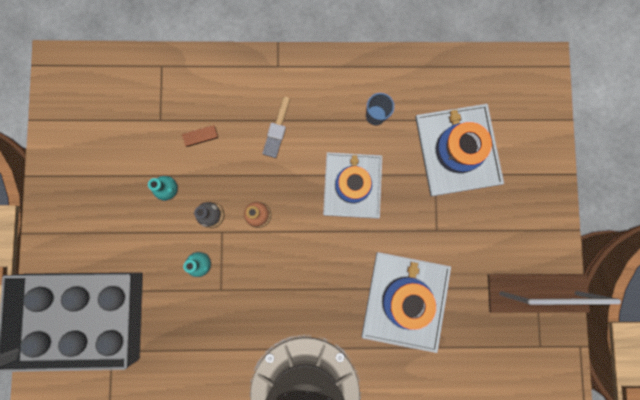

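View pics/wrist0.png

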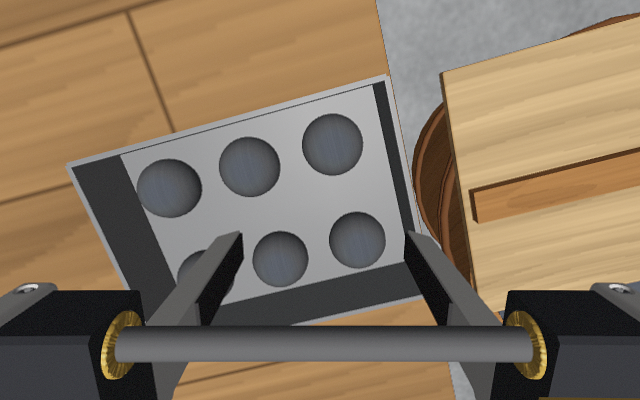

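The top view shows grey vase near (208,213), copper next to it at (257,213), and the smallest rinser at (353,183), with its stub up. I'll zoom in to measure.

```bash
cat > h.py <<'E'
import numpy as np,cv2
from plant import ctrl,cams
from scipy.optimize import least_squares
np.set_printoptions(precision=2,suppress=True)
def cam(n,st=None):
    p=cams.camera_params(n)
    if n=="wrist":
        st=st or ctrl.get_state()
        T=np.eye(4);T[:3,:3]=st["tool_rot"];T[:3,3]=st["ee_pos"]
        p=dict(p);p["camera_from_world"]=np.linalg.inv(T@p["mount"])
    return p
def proj(p,X):
    X=np.atleast_2d(X).astype(float);M=p["camera_from_world"]
    c=X@M[:3,:3].T+M[:3,3]; s=np.c_[c[:,0]/-c[:,2],c[:,1]/c[:,2]]
    s=s*(1+p["k1"]*(s**2).sum(1,keepdims=True));K=p["intrinsics"]
    return s*[K[0,0],K[1,1]]+[K[0,2],K[1,2]]
def onplane(p,uv,z):
    f=lambda q:(proj(p,[q[0],q[1],z])-uv).ravel()
    return least_squares(f,[600,100],x_scale=100).x
def tri(obs):
    f=lambda q:np.concatenate([(proj(p,q)-np.array(u)).ravel() for p,u in obs])
    r=least_squares(f,[600,100,50],x_scale=100);return r.x,r.fun
E
python3 - <<'E'
import cv2
t=cv2.imread('pics/top0.png');s=cv2.imread('pics/side0.png')
a=cv2.resize(t[170:260,140:280],None,fx=5.6,fy=5.6,interpolation=3)
cv2.imwrite('pics/a.png',a)
cv2.imwrite('pics/b.png',cv2.resize(t[145:225,315:390],None,fx=7,fy=7,interpolation=3))
cv2.imwrite('pics/c.png',cv2.resize(s[155:315,200:365],None,fx=3.6,fy=3.6,interpolation=3))
E
```

```text
(no output)
```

View pics/a.png

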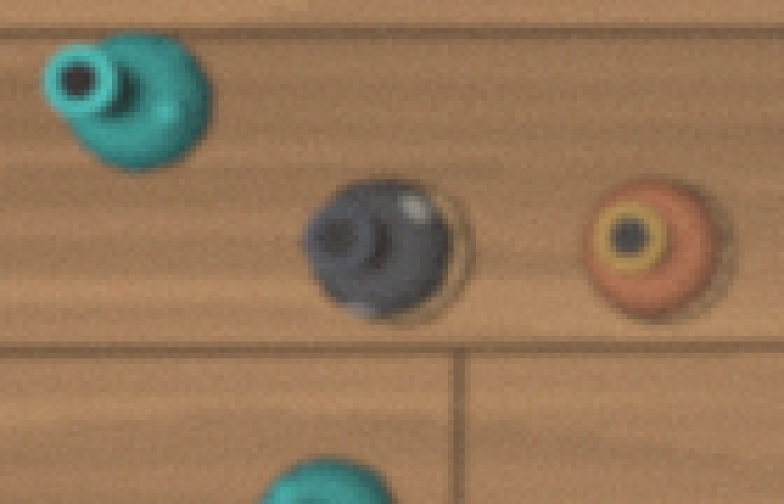

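View pics/b.png

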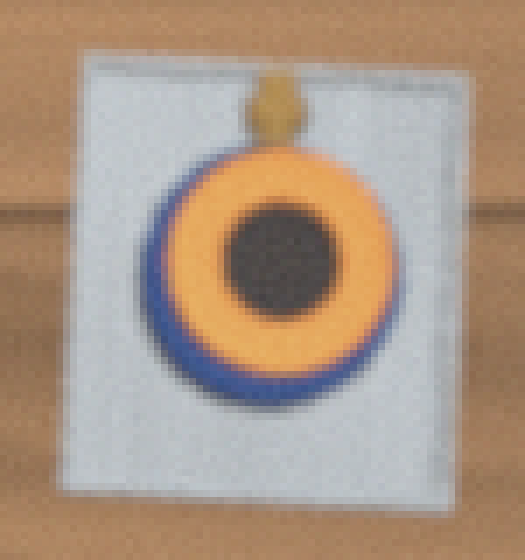

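View pics/c.png

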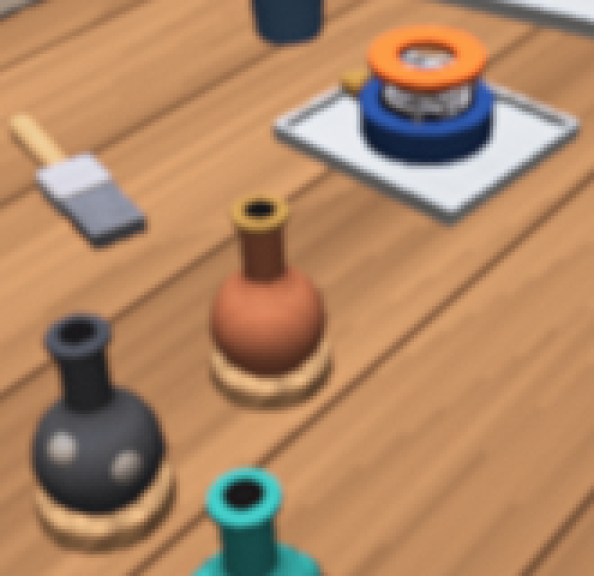

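Run:
```python
from h import *
t=cam("top");s=cam("side")
for n,ut,us,z in [("lip",(200.3,211.9),(221.5,246.5),115),("ring",(354.7,181.9),(318.5,170.3),72),("copperlip",(252,211.8),(271.7,213.2),115)]:
    x,r=tri([(t,ut),(s,us)]);print(n,x,r,onplane(t,ut,z),onplane(s,us,z))
print("ball",onplane(t,(207.1,213.9),38), "cball",onplane(t,(255.8,213.8),38))
```

```text
lip [463.02 249.52 114.21] [ 0.4   0.42 -0.4  -0.05] [463.98 250.29] [461.58 249.76]
ring [ 540.99 -130.62   69.04] [ 0.37  0.53 -0.64 -0.04] [ 541.94 -129.38] [ 536.34 -127.11]
copperlip [462.71 125.08 112.98] [ 0.36  0.44 -0.44 -0.04] [463.64 125.67] [459.9  126.68]
ball [463.81 253.08] cball [463.47 126.82]
```

>>> step_arm([
  [-42,-35,0,0,60],
  [-42,-35,0,0,60],
  [-42,-35,0,0,60],
  [-42,-35,0,0,60],
  [-42,-35,0,0,60],
  [-42,-35,0,0,60],
  [-42,-35,0,0,60],
  [-42,-35,0,0,60],
  [-42,-35,0,0,60],
  [0,0,0,0,60],
], squeeze=28)

```text
t: 1.4
ee_pos: [460.3, 246.0, 205.5]
tool_rot: [[-0.964, 0.265, 0.001], [0.265, 0.964, -0.001], [-0.001, -0.001, -1.0]]
ft_force: [-0.1, 1.9, 0.1]
width: 0.638
```

Run:
```python
from h import *
s=ctrl.get_state();p=cam("wrist",s);im=cams.capture("wrist")
print(s["t"],s["ee_pos"],s["tool_rot"],s["ft_force"],s["width"])
cv2.imwrite("pics/w1.png",im[:,:,::-1])
print(proj(p,[[463,250,115],[463,250,38]]),s["dq"])
```

```text
1.4 [460.31 246.03 205.55] [[-0.96  0.26  0.  ]
 [ 0.26  0.96 -0.  ]
 [-0.   -0.   -1.  ]] [-0.13  1.93  0.14] 0.6379588302625068
[[329.9  203.33]
 [328.67 182.35]] [-0.05  0.   -0.07 -0.   -0.01 -0.   -0.06]
```

View pics/w1.png

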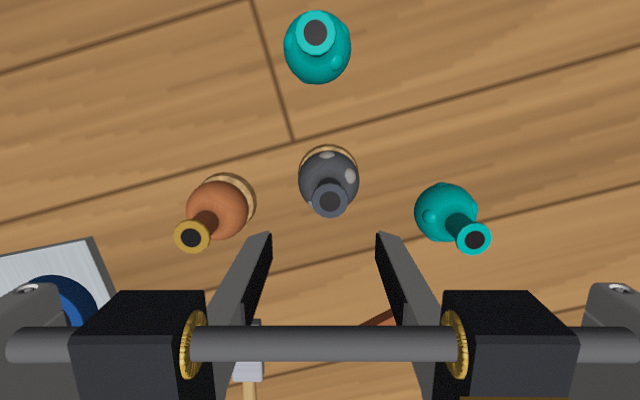

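>>> step_arm([
  [-2,4.6,10,0,60],
  [0,0,30,0,60],
  [0,0,35,0,60],
  [0,0,30,0,60],
  [0,0,18,0,60],
  [0,0,10,0,60],
  [0,0,0,0,60],
])

```text
t: 2.33
ee_pos: [460.8, 254.2, 71.8]
tool_rot: [[-0.966, 0.258, -0.001], [0.258, 0.966, -0.001], [0.001, -0.001, -1.0]]
ft_force: [0.1, 1.5, 0.2]
width: 0.638
```

Run:
```python
from h import *
s=ctrl.get_state();im=cams.capture("wrist");im2=cams.capture("side")
print(s["t"],s["ee_pos"],s["ft_force"],s["width"])
cv2.imwrite("pics/w2.png",np.vstack([cv2.resize(im[:,:,::-1],(480,300)),cv2.resize(im2[150:350,150:470,::-1],(480,300),interpolation=3)]))
```

```text
2.325 [460.79 254.25  71.82] [0.15 1.52 0.23] 0.6378166156681074
```

View pics/w2.png

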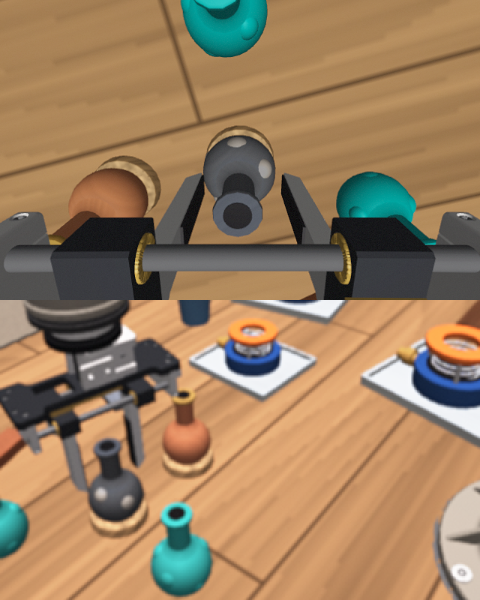

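Run:
```python
from h import *
im=cv2.imread("pics/w2.png")
s=ctrl.get_state();p=cam("wrist",s)
print(onplane(p,(317.3,283),115),s["ee_pos"],s["dq"])
```

```text
[460.06 250.99] [461.53 254.27  72.88] [ 0.   -0.01  0.   -0.   -0.    0.    0.  ]
```

>>> step_arm([
  [-2,-2.8,0,0,60],
  [0,0,0,0,40],
  [0,0,0,0,30],
  [0,0,0,0,20],
  [0,0,0,0,10],
  [0,0,0,0,10],
  [0,0,0,0,10],
], squeeze=28)

```text
t: 3.3
ee_pos: [462.7, 250.6, 72.5]
tool_rot: [[-0.966, 0.259, 0.0], [0.259, 0.966, 0.0], [-0.0, 0.0, -1.0]]
ft_force: [0.3, -0.1, 1.7]
width: 0.33
```

>>> step_arm([
  [0,0,0,0,10],
  [0,0,0,0,10],
])

```text
t: 3.55
ee_pos: [462.6, 250.6, 72.5]
tool_rot: [[-0.966, 0.259, 0.0], [0.259, 0.966, 0.0], [-0.0, 0.0, -1.0]]
ft_force: [-0.9, 0.8, 3.6]
width: 0.327
```

Run:
```python
from h import *
s=ctrl.get_state();im=cams.capture("wrist");im2=cams.capture("side")
print(s["t"],s["ee_pos"],s["ft_force"],s["width"])
cv2.imwrite("pics/w3.png",np.vstack([cv2.resize(im[:,:,::-1],(480,300)),cv2.resize(im2[200:320,150:342,::-1],(480,300),interpolation=3)]))
```

```text
3.55 [462.64 250.59  72.51] [-0.91  0.78  3.61] 0.32746144402149846
```

View pics/w3.png

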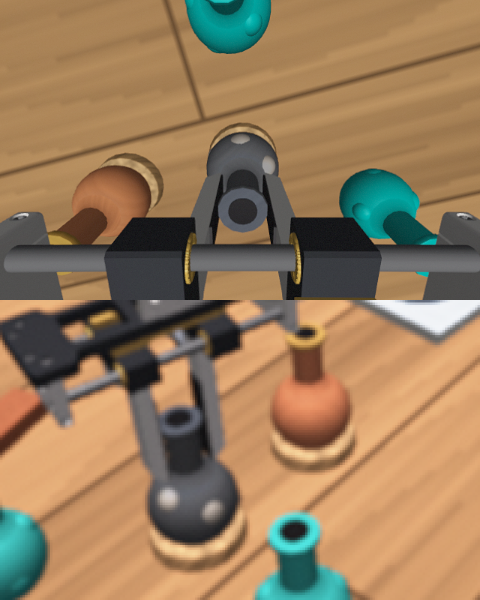

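Width 31 mm is neither neck (24) nor lip (32), and the force is upward. The tips probably landed on the ball shoulder, so I'll reopen, rise a little and close again.

>>> step_arm([
  [0,0,0,0,44],
  [0,0,0,0,44],
  [0,0,-5,0,44],
  [0,0,0,0,34],
  [0,0,0,0,24],
  [0,0,0,0,14],
  [0,0,0,0,10],
  [0,0,0,0,10],
])

```text
t: 4.65
ee_pos: [462.7, 250.6, 77.6]
tool_rot: [[-0.966, 0.259, 0.0], [0.259, 0.966, 0.0], [-0.0, 0.0, -1.0]]
ft_force: [-0.6, 0.1, 3.8]
width: 0.327
```

Run:
```python
from h import *
s=ctrl.get_state();im=cams.capture("wrist");im2=cams.capture("side")
print(s["t"],s["ee_pos"],s["ft_force"],s["width"])
cv2.imwrite("pics/w4.png",cv2.resize(im[150:330,220:420,::-1],(660,594),interpolation=3))
cv2.imwrite("pics/s4.png",cv2.resize(im2[200:320,160:300,::-1],(693,594),interpolation=3))
p=cam("side");print((proj(p,[[463,250,5],[463,250,115],s["ee_pos"]])-[160,200])*4.95)
```

```text
4.65 [462.71 250.64  77.56] [-0.59  0.11  3.78] 0.3265581798650637
[[341.98 452.77]
 [301.11 228.91]
 [315.03 311.15]]
```

View pics/w4.png

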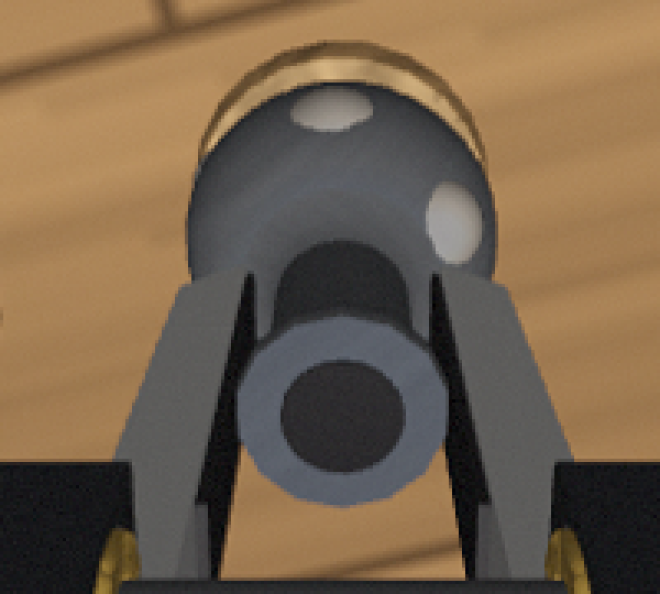

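View pics/s4.png

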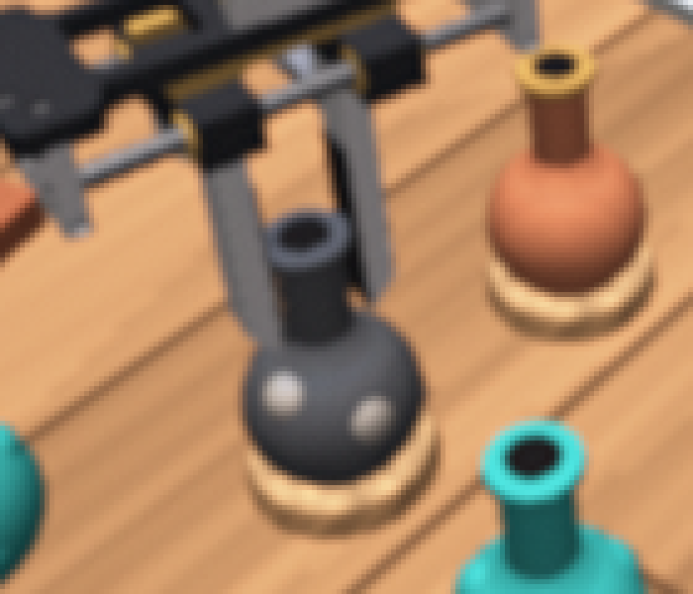

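Run:
```python
from h import *
s=ctrl.get_state();p=cam("wrist",s)
R=s["tool_rot"]
for z in range(0,-90,-6):
    X=[s["ee_pos"]+R@np.array([sx,-15.4,z]) for sx in (8,-8)]
    print(z,((proj(p,X)-[220,150])*3.3).round(0).tolist())
```

```text
0 [[257.0, 275.0], [259.0, 359.0]]
-6 [[255.0, 288.0], [257.0, 374.0]]
-12 [[252.0, 302.0], [254.0, 391.0]]
-18 [[249.0, 318.0], [251.0, 409.0]]
-24 [[246.0, 334.0], [248.0, 427.0]]
-30 [[242.0, 351.0], [245.0, 448.0]]
-36 [[238.0, 370.0], [241.0, 469.0]]
-42 [[234.0, 390.0], [237.0, 493.0]]
-48 [[230.0, 412.0], [233.0, 518.0]]
-54 [[225.0, 435.0], [229.0, 545.0]]
-60 [[220.0, 461.0], [224.0, 574.0]]
-66 [[215.0, 489.0], [219.0, 606.0]]
-72 [[209.0, 519.0], [213.0, 641.0]]
-78 [[202.0, 553.0], [207.0, 680.0]]
-84 [[195.0, 590.0], [200.0, 722.0]]
```

Both pictures show flat finger faces bearing on the lip, with a gap to the neck, so width stays at lip size at any height. I'll regrip so that the lip/neck top lies at the pads' grasp point, then lift.

>>> step_arm([
  [0,0,0,0,44],
  [0,0,0,0,44],
  [0,0,-12,0,44],
  [0,0,0,0,34],
  [0,0,0,0,24],
  [0,0,0,0,14],
  [0,0,0,0,10],
  [0,0,0,0,10],
  [0,0,0,0,10],
], squeeze=30)

```text
t: 5.88
ee_pos: [463.0, 250.8, 89.8]
tool_rot: [[-0.966, 0.259, 0.001], [0.259, 0.966, 0.0], [-0.0, 0.001, -1.0]]
ft_force: [-0.1, 0.1, 7.5]
width: 0.327
```

Run:
```python
from h import *
s=ctrl.get_state();im=cams.capture("wrist")
print(s["t"],s["ee_pos"],s["ft_force"],s["width"])
cv2.imwrite("pics/w5.png",cv2.resize(im[150:330,220:420,::-1],(660,594),interpolation=3))
```

```text
5.875 [462.95 250.77  89.77] [-0.06  0.09  7.54] 0.3265135077655802
```

View pics/w5.png

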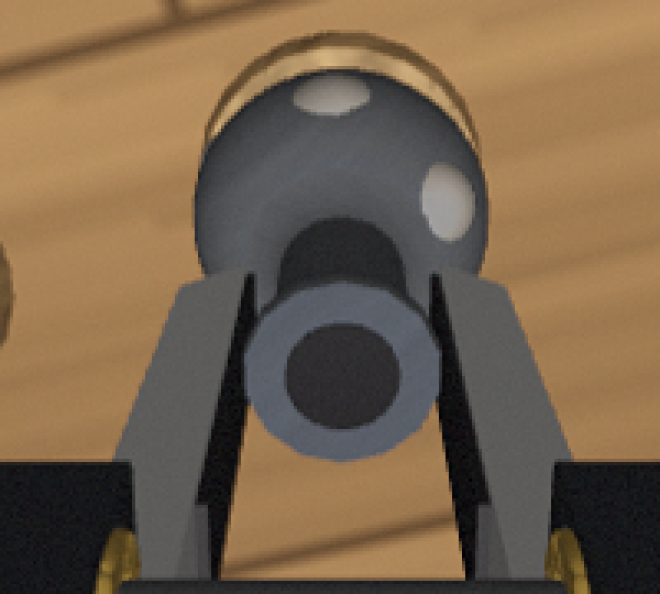

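>>> step_arm([
  [0,0,-5,0,10],
  [0,0,-10,0,10],
  [0,0,-20,0,10],
  [0,0,-25,0,10],
  [0,0,-30,0,10],
  [0,0,-30,0,10],
  [0,0,-25,0,10],
  [0,0,-10,0,10],
  [0,0,0,0,10],
])

```text
t: 7.05
ee_pos: [462.6, 250.6, 244.6]
tool_rot: [[-0.966, 0.259, 0.0], [0.259, 0.966, 0.0], [-0.0, 0.0, -1.0]]
ft_force: [-0.1, 0.5, -2.4]
width: 0.33
```

Run:
```python
from h import *
s=ctrl.get_state();im=cams.capture("wrist");im2=cams.capture("side")
print(s["t"],s["ee_pos"],s["ft_force"],s["moment"],s["width"])
cv2.imwrite("pics/w6.png",np.vstack([cv2.resize(im[:,:,::-1],(480,300)),cv2.resize(im2[120:320,150:470,::-1],(480,300),interpolation=3)]))
```

```text
7.05 [462.59 250.56 244.62] [-0.05  0.55 -2.35] [0.04 0.03 0.01] 0.3302180922479441
```

View pics/w6.png

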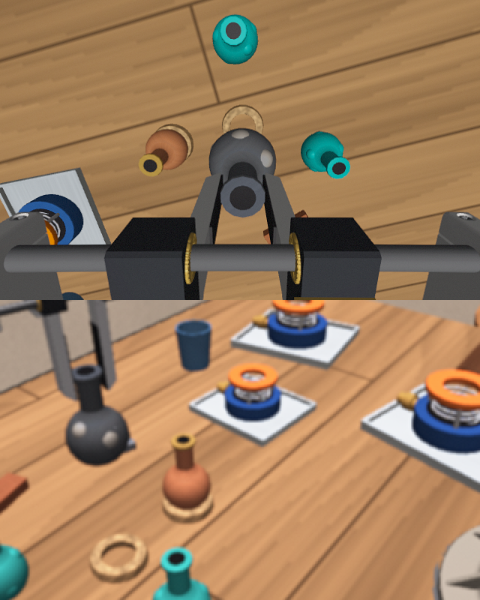

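>>> step_arm([
  [-5,-10,0,0,10],
  [-12,-24,0,0,10],
  [-19,-38,0,0,10],
  [-24,-49,0,0,10],
  [-26,-52,0,0,10],
  [-26,-52,0,0,10],
  [-24,-49,0,0,10],
  [-19,-38,0,0,10],
  [-12,-24,0,0,10],
  [-5,-10,0,0,10],
])

```text
t: 8.4
ee_pos: [538.6, -130.3, 244.0]
tool_rot: [[-0.965, 0.261, -0.001], [0.261, 0.965, -0.001], [0.001, -0.001, -1.0]]
ft_force: [-0.2, -0.6, -2.1]
width: 0.327
```

>>> step_arm([
  [0,0,0,0,10],
  [0,0,0,0,10],
])

```text
t: 8.65
ee_pos: [539.0, -127.0, 244.3]
tool_rot: [[-0.966, 0.258, -0.0], [0.258, 0.966, 0.0], [0.001, 0.0, -1.0]]
ft_force: [-0.1, -0.6, -2.1]
width: 0.33
```

Run:
```python
from h import *
s=ctrl.get_state();p=cam("wrist",s);im=cams.capture("wrist");im2=cams.capture("side");im3=cams.capture("top")
print(s["t"],s["ee_pos"],s["tool_rot"],s["ft_force"],s["width"],s["dq"])
cv2.imwrite("pics/w7.png",im[:,:,::-1])
cv2.imwrite("pics/s7.png",np.hstack([cv2.resize(im2[80:230,250:400,::-1],(400,400),interpolation=3),cv2.resize(im3[145:225,315:395,::-1],(400,400),interpolation=3)]))
print(proj(p,[540.5,-129,72]))
```

```text
8.65 [ 539.04 -127.    244.27] [[-0.97  0.26 -0.  ]
 [ 0.26  0.97  0.  ]
 [ 0.    0.   -1.  ]] [-0.08 -0.64 -2.09] 0.33024506946929433 [-0.01 -0.   -0.   -0.   -0.   -0.    0.  ]
[[322.82 181.88]]
```

View pics/w7.png

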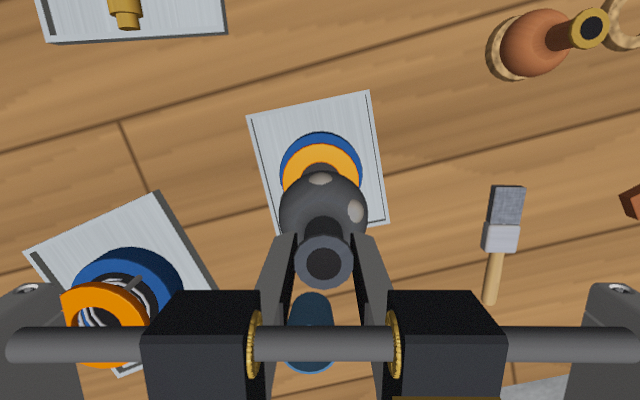

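View pics/s7.png

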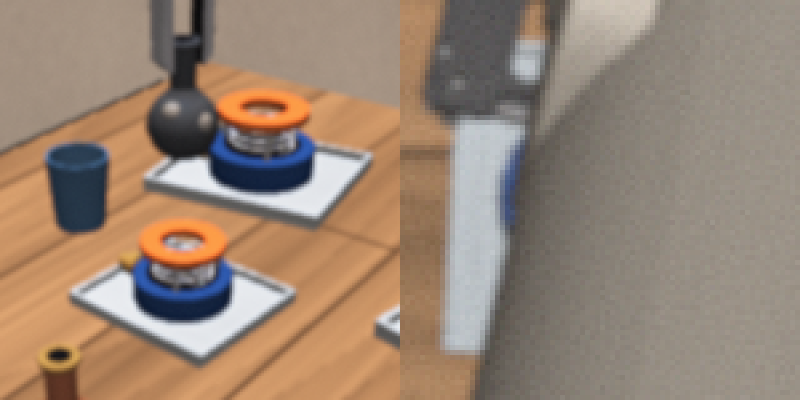

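Run:
```python
from h import *
p=cam("wrist");im=cv2.imread("pics/w7.png")
h=cv2.cvtColor(im,cv2.COLOR_BGR2HSV);m=cv2.inRange(h,(8,150,120),(22,255,255))
m[:, :270]=0;m[:,375:]=0;m[:135]=0;m[215:]=0
out=[];inn=[]
for u in range(284,360):
    r=np.where(m[:,u])[0]
    if len(r)>2: out.append((u,r.min()-.5))
for v in range(150,192):
    c=np.where(m[v])[0]
    if len(c)>2: out+= [(c.min()-.5,v)]; out+=[(c.max()+.5,v)]
out=np.array(out,float)
th=np.linspace(0,2*np.pi,721)
def f(q):
    C=proj(p,np.c_[q[0]+42*np.cos(th),q[1]+42*np.sin(th),np.full(721,q[2] if len(q)>2 else 72)])
    d=np.linalg.norm(out[:,None]-C[None],axis=2); return d.min(1)
r=least_squares(f,[540.5,-129],loss="soft_l1",x_scale=10,diff_step=1e-4);print(r.x,f(r.x).mean(),f(r.x).max(),len(out))
r=least_squares(f,[540.5,-129,72],loss="soft_l1",x_scale=10,diff_step=1e-4);print(r.x,f(r.x).mean())
# vase lip in wrist
print(ctrl.get_state()["ee_pos"])
C=proj(p,np.c_[539+16*np.cos(th),-127+16*np.sin(th),np.full(721,269)]);print(C.min(0),C.max(0),C.mean(0))
o=im.copy();
for q in proj(p,np.c_[r.x[0]+42*np.cos(th),r.x[1]+42*np.sin(th),np.full(721,r.x[2])]): cv2.circle(o,tuple(int(round(a)) for a in q),0,(0,255,0))
for q in C: cv2.circle(o,tuple(int(round(a)) for a in q),0,(0,0,255))
cv2.imwrite("pics/o7.png",cv2.resize(o[120:300,220:420],(660,594),interpolation=0))
```

```text
[ 540.55 -131.96] 0.530606660791596 6.425229545438623 155
[ 541.19 -132.25   63.8 ] 0.3575852050362766
[ 539.19 -127.18  244.49]
[293.76 236.37] [356.54 293.32] [325.16 265.25]
```

View pics/o7.png

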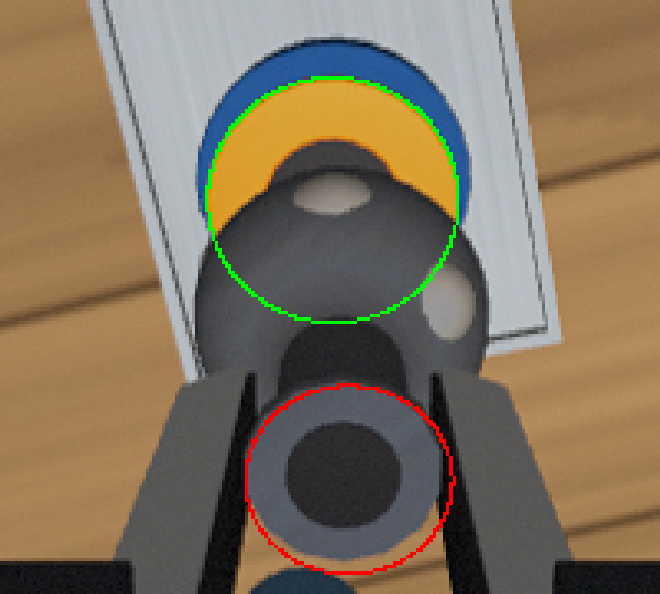

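>>> step_arm([
  [-2.5,-1.9,5,0,10],
  [0,0,15,0,10],
  [0,0,20,0,10],
  [0,0,20,0,10],
  [0,0,13,0,10],
  [0,0,6,0,10],
  [0,0,0,0,10],
  [0,0,0,0,10],
])

```text
t: 9.8
ee_pos: [541.5, -130.8, 166.0]
tool_rot: [[-0.966, 0.259, 0.001], [0.259, 0.966, -0.0], [-0.001, 0.0, -1.0]]
ft_force: [0.8, 0.5, -2.1]
width: 0.328
```

Run:
```python
from h import *
s=ctrl.get_state();im=cams.capture("wrist");im2=cams.capture("side")
print(s["t"],s["ee_pos"],s["ft_force"],s["width"])
cv2.imwrite("pics/sraw8.png",im2[:,:,::-1]);cv2.imwrite("pics/wraw8.png",im[:,:,::-1])
cv2.imwrite("pics/s8.png",cv2.resize(im2[110:230,260:380,::-1],(600,600),interpolation=3))
cv2.imwrite("pics/w8.png",im[:,:,::-1])
```

```text
9.8 [ 541.45 -130.79  166.02] [ 0.78  0.49 -2.11] 0.32754076532356896
```

View pics/s8.png

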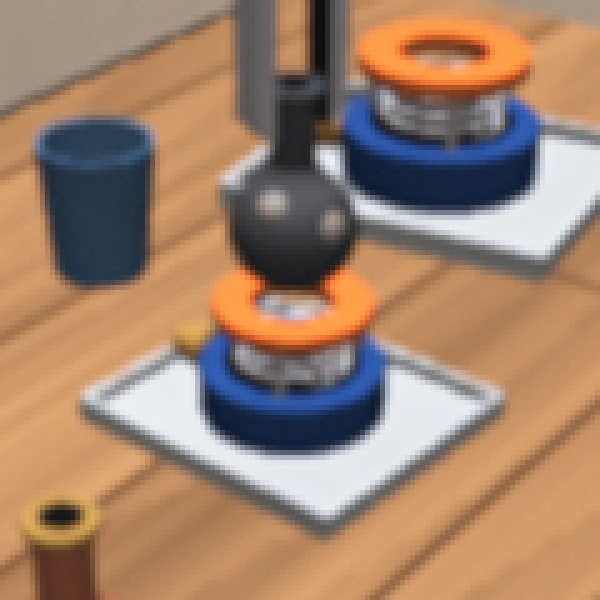

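View pics/w8.png

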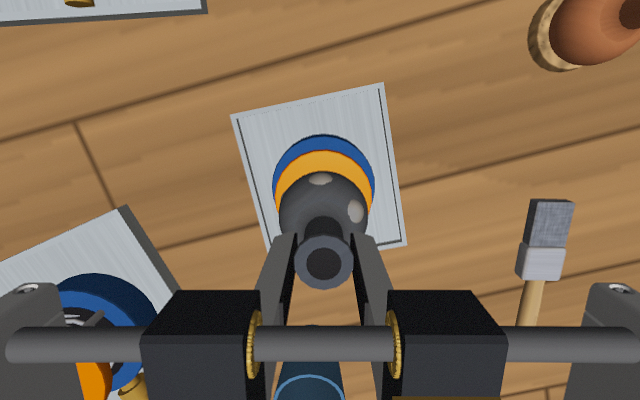

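Side view: ball centre column (294) matches the ring's (293.5). Wrist view: both are at column 324. Aligned, so I'll descend slowly.

>>> step_arm([
  [0,0,4,0,10],
  [0,0,4,0,10],
  [0,0,3,0,10],
  [0,0,2,0,10],
  [0,0,0,0,10],
])

```text
t: 10.52
ee_pos: [541.0, -130.7, 152.3]
tool_rot: [[-0.966, 0.259, -0.0], [0.259, 0.966, -0.0], [0.0, -0.0, -1.0]]
ft_force: [0.3, 0.2, -0.6]
width: 0.326
```

>>> step_arm([
  [0,0,1,0,10],
  [0,0,1,0,10],
  [0,0,0,0,10],
])

```text
t: 10.9
ee_pos: [541.1, -130.7, 150.4]
tool_rot: [[-0.966, 0.259, -0.0], [0.259, 0.966, -0.0], [0.0, -0.0, -1.0]]
ft_force: [0.1, -0.2, -2.3]
width: 0.323
```

>>> step_arm([
  [0,0,1,0,10],
  [0,0,0,0,10],
])

```text
t: 11.15
ee_pos: [541.1, -130.7, 149.4]
tool_rot: [[-0.966, 0.259, -0.0], [0.259, 0.966, -0.0], [0.0, -0.0, -1.0]]
ft_force: [0.4, 0.7, -2.7]
width: 0.326
```

>>> step_arm([
  [0,0,1,0,10],
  [0,0,0,0,10],
])

```text
t: 11.4
ee_pos: [541.3, -130.7, 148.7]
tool_rot: [[-0.966, 0.259, 0.0], [0.259, 0.966, -0.0], [-0.0, 0.0, -1.0]]
ft_force: [-0.6, -0.5, 1.9]
width: 0.329
```

>>> step_arm([
  [0,0,1,0,10],
  [0,0,0,0,10],
])

```text
t: 11.65
ee_pos: [541.2, -130.7, 147.6]
tool_rot: [[-0.966, 0.259, 0.0], [0.259, 0.966, -0.0], [-0.0, 0.0, -1.0]]
ft_force: [1.0, -0.1, 3.1]
width: 0.327
```

>>> step_arm([
  [0,0,1,0,10],
  [0,0,0,0,10],
])

```text
t: 11.9
ee_pos: [541.1, -130.7, 146.5]
tool_rot: [[-0.966, 0.259, 0.0], [0.259, 0.966, -0.0], [-0.0, -0.0, -1.0]]
ft_force: [1.2, -0.5, 3.4]
width: 0.329
```

Contact came at TCP z≈148.8 with negligible side force. Now I press smoothly.

>>> step_arm([
  [0,0,1.5,0,10],
  [0,0,1.5,0,10],
  [0,0,1.5,0,10],
  [0,0,1.5,0,10],
  [0,0,1.5,0,10],
  [0,0,0,0,10],
], squeeze=34)

```text
t: 12.65
ee_pos: [541.2, -130.7, 138.9]
tool_rot: [[-0.966, 0.259, 0.0], [0.259, 0.966, -0.0], [-0.0, -0.0, -1.0]]
ft_force: [-0.1, 0.3, 5.2]
width: 0.331
```

Run:
```python
from h import *
s=ctrl.get_state();im=cams.capture("wrist");im2=cams.capture("side")
print(s["t"],s["ee_pos"],s["ft_force"],s["width"])
cv2.imwrite("pics/s9.png",np.hstack([cv2.resize(im2[130:220,270:360,::-1],(400,400),interpolation=3),cv2.resize(im[120:300,230:410,::-1],(400,400),interpolation=3)]))
```

```text
12.65 [ 541.17 -130.69  138.93] [-0.14  0.32  5.17] 0.3305070641756762
```

View pics/s9.png

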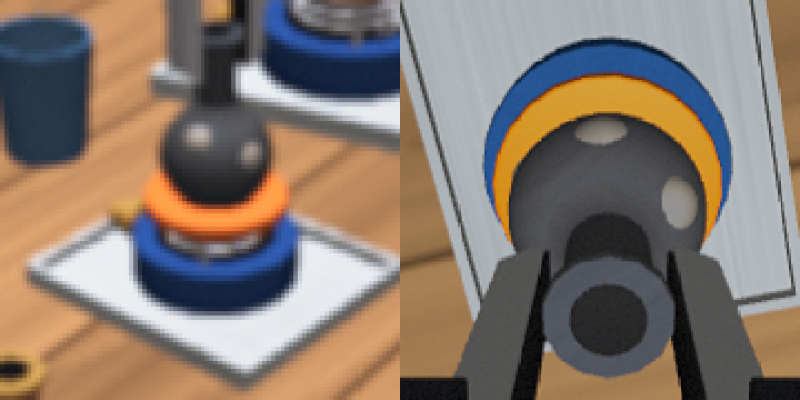

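>>> step_arm([
  [0,0,1.5,0,10],
  [0,0,1.5,0,10],
  [0,0,1.5,0,10],
  [0,0,1.5,0,10],
  [0,0,1.5,0,10],
  [0,0,1.5,0,10],
  [0,0,1,0,10],
  [0,0,0,0,10],
  [0,0,0,0,10],
  [0,0,0,0,10],
])

```text
t: 14.0
ee_pos: [541.5, -130.8, 129.3]
tool_rot: [[-0.966, 0.259, 0.001], [0.259, 0.966, -0.0], [-0.001, 0.0, -1.0]]
ft_force: [-0.4, -0.8, 9.3]
width: 0.328
```

Run:
```python
from h import *
s=ctrl.get_state();im=cams.capture("wrist");im2=cams.capture("side")
print(s["t"],s["ee_pos"],s["ft_force"],s["width"])
s=ctrl.get_state();print(s["ee_pos"],s["ft_force"],s["dq"])
cv2.imwrite("pics/s10.png",np.hstack([cv2.resize(im2[130:220,270:360,::-1],(400,400),interpolation=3),cv2.resize(im[120:300,230:410,::-1],(400,400),interpolation=3)]))
cv2.imwrite("pics/w10.png",im[:,:,::-1])
# ring height from wrist fit
p=cam("wrist",s);i=im[:,:,::-1].copy()
h=cv2.cvtColor(i,cv2.COLOR_BGR2HSV);m=cv2.inRange(h,(8,150,120),(22,255,255))
m[:,:255]=0;m[:,390:]=0;m[:125]=0;m[240:]=0
out=[(u,np.where(m[:,u])[0].min()-.5) for u in range(285,360) if m[:,u].sum()>500]
for v in range(165,200):
    c=np.where(m[v])[0]
    if len(c)>2: out+=[(c.min()-.5,v),(c.max()+.5,v)]
out=np.array(out,float);th=np.linspace(0,2*np.pi,721)
def f(q):
    C=proj(p,np.c_[q[0]+42*np.cos(th),q[1]+42*np.sin(th),np.full(721,q[2])])
    return np.linalg.norm(out[:,None]-C[None],axis=2).min(1)
r=least_squares(f,[541,-131,52],loss="soft_l1",x_scale=10,diff_step=1e-4);print(r.x,f(r.x).mean())
```

```text
14.0 [ 541.49 -130.77  129.31] [-0.39 -0.8   9.29] 0.328271271752402
[ 541.52 -130.76  129.33] [-0.2  -0.06  9.93] [-0. -0. -0.  0. -0.  0. -0.]
[ 540.88 -132.     46.46] 0.29659979196577696
```

View pics/s10.png

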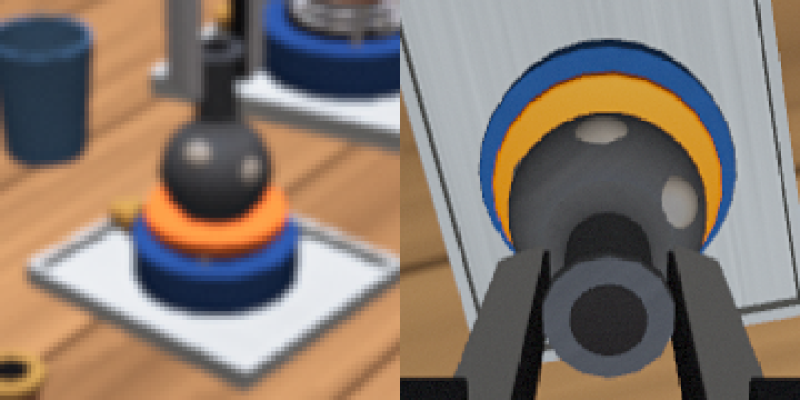

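>>> step_arm([
  [0,0,0.6,0,10],
  [0,0,0.6,0,10],
  [0,0,0,0,10],
  [0,0,0,0,10],
  [0,0,0,0,10],
  [0,0,0,0,10],
])

```text
t: 14.85
ee_pos: [541.5, -130.8, 128.1]
tool_rot: [[-0.966, 0.259, 0.001], [0.259, 0.966, -0.0], [-0.001, 0.0, -1.0]]
ft_force: [-0.4, -0.2, 9.7]
width: 0.326
```

Run:
```python
from h import *
s=ctrl.get_state();print(s["t"],s["ee_pos"],s["ft_force"],s["width"],s["dq"])
if abs(s["ft_force"][2]-10)<3: print(ctrl.sign_off())
```

```text
14.85 [ 541.54 -130.8   128.14] [-0.36 -0.18  9.73] 0.32622491238121454 [ 0. -0. -0.  0. -0. -0.  0.]
the job is handed in; nothing more can be done
None
```

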